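Set out the ring sizing counter

ROBOT

A 7-joint arm with a two-finger parallel gripper is mounted at the origin on the work surface. World frame = base frame: x ahead of the robot, y to its left, z up, the work surface at z = 0. Lengths are in m, angles in rad, forces in N, time in s.
With the tool pointing down it reaches from about 0.425 to 0.95 m from the base axis. Payload 4.7 kg.
Tool frame: the origin (TCP) lies between the finger pads; the fingertips stand 25 mm ahead of it and the grasp point (between the pads) lies 6 mm ahead of it; z points along the fingers, y is the line along which they close (so a half turn about z gives the same grasp; the last joint's range is limited). The gripper opens to 85 mm and grips with 20 to 120 N. Pads are 22 mm wide; open, the fingers measure 114 mm over their backs; the gripper's body (76 mm by 85 mm) begins 54 mm behind the grasp point. The pads swing forward as they close: fully open they stand 13 mm farther back than shut.
Start: joints at [1.186, 0.469, -0.049, 1.532, 0.024, 1.141, -0.082], TCP at [0.235, -0.633, 0.256] pointing down, gripper open.
Joint ranges: [-2.59, 2.59], [-0.33, 1.99], [-1.39, 1.29], [0.1, 2.45], [-1.04, 4.18], [0.21, 1.99], [-2.66, 2.66]. Speed limits (rad/s): [2.57, 2.57, 3.14, 3.14, 3.14, 3.14, 3.14].

INTERFACE

Orientations are given as a 3x3 rotation matrix whose columns are the frame's x, y, z axes.
In Python, from rig import * gives the robot as it stands. Calls block until the motion is done:
- movep(position, orientation): joint-space move of the TCP to a pose.
- move_l(position, attitude=None, feed=0.15, until_force=None): straight line of the TCP; attitude=None keeps the orientation; feed is the mean speed in m/s. With until_force (N) it stops when the force on the tool has changed by that much, and returns True; else False.
- move_joints(angles): joint-space move.
- command_gripper(opening, newtons=None): finger opening in m; newtons is the grip in N (None keeps the last); returns when the fingers have stopped.
- sleep(seconds).
- inverse_kinematics(position, orientation): joint angles nearest the present ones, or None.
- sense(): the state.
- camera(name): name is "scene" or "top"; returns (picture, depth): 400x640x3 uint8, red, green, blue; 400x640 float32, m along the optical axis (not along the pixel's ray), 0 where there is no reading.
- camera_params(name): a dict with "K" (3x3 intrinsics, pixels), "position" and "rotation" of the camera in the world. Camera axes: x right, y down, z forward; pixel columns grow to the right and rows downward; lengths in m; the calibration is good to about 2 mm. A picture is of the moment at which its call begins. camera_params takes no time and is no camera call.
A pose or a line that the arm cannot do raises Unreachable and nothing moves.
- finish_job(): hands the job in; it is judged then, once.
The state is a dict: "time_s": time; "joint_pos": joint angles; "qd": joint speeds; "joint_efforts": joint torques, N m; "position": TCP position; "tcp_rot": TCP orientation; "wrist_force": force on the tool from outside, world axes, zero at the start; "ft_torque": the same for the moment, N m; "finger_gap": finger opening in m; "gripper_force": force on a finger pad.
Only numpy, scipy, OpenCV 4.12 (cv2) and the standard library are available. Lean on these libraries where they do the work, as an engineer would, in place of code of your own. Each camera call takes 0.05 s, during which the arm holds its last target. There are 200 camera calls.

TASK

Set the sizing counter out for opening: plug each ring display post fully home into the plinth whose square socket is made for its foot, leaving the one post whose foot is too big for every socket standing where it is, and hang each nickel ring gauge set by its hoop over the arm of the brass hook so that it hangs there freely. One post may be missing today; leave the dish, the ring stick and the finger sizers alone.

Things in the scene. Friction and masses are not known exactly. Their poses are not given: they have to be found in the camera images.
- post_30: beech ring display post: square foot 30 x 30 mm, 45 mm high; centred on it a square upright 18 x 18 mm, sides parallel to the foot's, up to 120 mm above the underside (grip it there); a thin gold ring at 48 mm. About 0.2 kg. Origin: centre of the underside, z up, x and y along its sides. The posts differ only in the foot's width.
- post_38: beech ring display post: square foot 38 x 38 mm, 45 mm high; centred on it a square upright 18 x 18 mm, sides parallel to the foot's, up to 120 mm above the underside (grip it there); a thin gold ring at 48 mm. About 0.2 kg. Origin: centre of the underside, z up, x and y along its sides. The posts differ only in the foot's width.
- post_46: beech ring display post: square foot 46 x 46 mm, 45 mm high; centred on it a square upright 18 x 18 mm, sides parallel to the foot's, up to 120 mm above the underside (grip it there); a thin gold ring at 48 mm. About 0.2 kg. Origin: centre of the underside, z up, x and y along its sides. The posts differ only in the foot's width.
- post_54: beech ring display post: square foot 54 x 54 mm, 45 mm high; centred on it a square upright 18 x 18 mm, sides parallel to the foot's, up to 120 mm above the underside (grip it there); a thin gold ring at 48 mm. About 0.2 kg. Origin: centre of the underside, z up, x and y along its sides. The posts differ only in the foot's width. It is too big for every socket.
- plinth_30_hole0 (a point): mouth centre of the square socket in a fixed walnut plinth 90 x 90 x 44 mm: 32 x 32 mm, 32 mm deep, 3 mm chamfer, for the 30 mm foot. On the plinth's top face, 44 mm above the counter; z up, x and y along the socket's sides. The three plinths differ only in socket width and stand in any order.
- plinth_38_hole0 (a point): mouth centre of the square socket in a fixed walnut plinth 90 x 90 x 44 mm: 40 x 40 mm, 32 mm deep, 3 mm chamfer, for the 38 mm foot. On the plinth's top face, 44 mm above the counter; z up, x and y along the socket's sides. The three plinths differ only in socket width and stand in any order.
- plinth_46_hole0 (a point): mouth centre of the square socket in a fixed walnut plinth 90 x 90 x 44 mm: 48 x 48 mm, 32 mm deep, 3 mm chamfer, for the 46 mm foot. On the plinth's top face, 44 mm above the counter; z up, x and y along the socket's sides. The three plinths differ only in socket width and stand in any order.
- gauge_1: rigid nickel ring gauge set: octagonal hoop 90 mm across, 10 mm thick, upright on a foot 36 x 84 x 14 mm; its opening, 70 mm across, spans 19 to 89 mm above the underside; on top a grip tag 12 mm thick (x), 36 mm wide (y), from 98 to 138 mm. About 0.3 kg. Origin: centre of the underside; x is the hoop's axis through the opening, y its width, z up.
- gauge_2: rigid nickel ring gauge set: octagonal hoop 90 mm across, 10 mm thick, upright on a foot 36 x 84 x 14 mm; its opening, 70 mm across, spans 19 to 89 mm above the underside; on top a grip tag 12 mm thick (x), 36 mm wide (y), from 98 to 138 mm. About 0.3 kg. Origin: centre of the underside; x is the hoop's axis through the opening, y its width, z up.
- hook_arm (a point): middle of the top face of the level arm of the fixed cast brass hook, 160 mm above the counter. Arm 18 mm wide, 12 mm thick; x along it: its support post (18 mm square, not higher than the arm) at x = +98 mm, the free end at -93 mm, where a tip 10 mm thick turns up 14 mm above the arm. z up. Base plate under the post 100 x 90 x 12 mm.
- ring_dish: smoky quartz ring dish, 90 mm across, 32 mm high, a bystander; origin: centre of its underside
- ring_stick: beech ring stick, 150 mm high, tapered, upright on a 64 mm round base, a bystander; origin: centre of its underside
- sizer_1: chrome finger sizer, a flat ring on a handle, 100 mm long, 8 mm high, lying, a bystander; origin: underside, near its middle
- sizer_2: chrome finger sizer, like the other, a bystander
Things that resemble listed ones, but are neither listed nor needed, are in the scene too. Leave any turquoise look-alike of the gauge_2 alone.

How it is judged:
At the end, for the whole second after the job is handed in: Each post present is in its own socket, over 28 mm deep, within 5 mm of its axis, upright within 0.07 rad; each gauge present hangs on the arm (underside 82 to 96 mm below its top, within 30 mm sideways, tilt under 0.25 rad); all at rest; the 54 mm post stands within 40 mm of its start (z of post_30 in the frame of plinth_30_hole0 below -0.028 m and horizontal distance between post_30 and plinth_30_hole0 below 0.005 m and angle between each of post_30, post_38, post_46's own z axis and vertical below 0.07 rad and linear speed of each of post_30, post_38, post_46 below 0.02 m/s and z of post_38 in the frame of plinth_38_hole0 below -0.028 m and horizontal distance between post_38 and plinth_38_hole0 below 0.005 m and z of post_46 in the frame of plinth_46_hole0 below -0.028 m and horizontal distance between post_46 and plinth_46_hole0 below 0.005 m and x of gauge_1 in the frame of hook_arm between -0.088 and 0.088 m and y of gauge_1 in the frame of hook_arm between -0.03 and 0.03 m and z of gauge_1 in the frame of hook_arm between -0.096 and -0.082 m and angle between each of gauge_1, gauge_2's own z axis and vertical below 0.25 rad and linear speed of each of gauge_1, gauge_2 below 0.06 m/s and x of gauge_2 in the frame of hook_arm between -0.088 and 0.088 m and y of gauge_2 in the frame of hook_arm between -0.03 and 0.03 m and z of gauge_2 in the frame of hook_arm between -0.096 and -0.082 m and distance of post_54 from where it was at the start of the episode below 0.04 m and angle between post_54's own z axis and vertical below 0.1 rad); the robot touches nothing.
It fails at once if a bystander (dish, ring stick or finger sizer) is moved more than 30 mm (distance of any of ring_dish, ring_stick, sizer_1, sizer_2 from where it was at the start of the episode above 0.03 m).
Of post_30, post_38, post_46 only 2 to 3 are there at a start; the rules pass over those that are not, and their reading is None.
At some moment in a run one of post_30, post_38, post_46, gauge_1, gauge_2 may be knocked a few centimetres aside while the robot is not near it.
It also fails if it takes over 210 s, if anything falls off the work surface, if the arm or the gripper's body presses on something with over 40 N, if the wrist force passes 120 N, or if a joint passes its speed limit or range.

## Working session

There is one attempt and no reset: what is moved stays moved. The work goes in short steps, each a Python script; the robot and the scene stay as the last script left them, time stands still between calls to the robot, and variables do not carry over. Pictures are saved under pics/ and viewed, at most 14 in all, crops included, and the job is handed in when it is done.

```bash
mkdir -p pics; ls; python3 - <<'E'
from rig import *
import cv2,numpy as np
for n in("top","scene"):
    im,d=camera(n);np.savez(f"pics/{n}0.npz",im=im,d=d,**camera_params(n))
    cv2.imwrite(f"pics/{n}0.png",cv2.resize(im[:,:,::-1],(800,500),interpolation=cv2.INTER_CUBIC));p=camera_params(n);print(p)
print(sense()["time_s"])
E
```

```text
pics
{'K': array([[465.31140353,   0.        , 318.90381646],
       [  0.        , 465.31140353, 197.21566571],
       [  0.        ,   0.        ,   1.        ]]), 'position': array([0.34827951, 0.02815789, 1.25116806]), 'rotation': array([[-0.0213879 , -0.99069321,  0.13442293],
       [-0.99976059,  0.02057254, -0.00745191],
       [ 0.00461714, -0.13455013, -0.99089603]])}
{'K': array([[387.55343744,   0.        , 318.42934836],
       [  0.        , 387.55343744, 198.57591316],
       [  0.        ,   0.        ,   1.        ]]), 'position': array([1.15061914, 0.2196597 , 0.73408407]), 'rotation': array([[-0.30964668,  0.65145432, -0.6926227 ],
       [ 0.9506222 ,  0.19609333, -0.24055111],
       [-0.02088937, -0.73290836, -0.68000659]])}
0.1
```

View pics/top0.png

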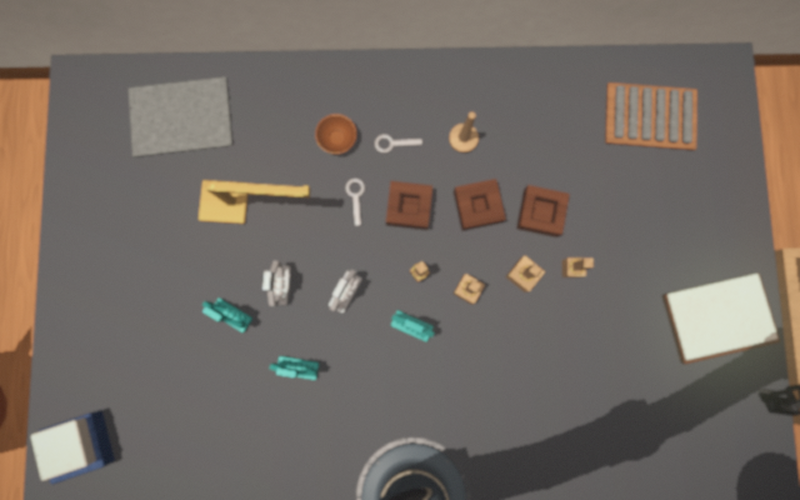

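View pics/scene0.png

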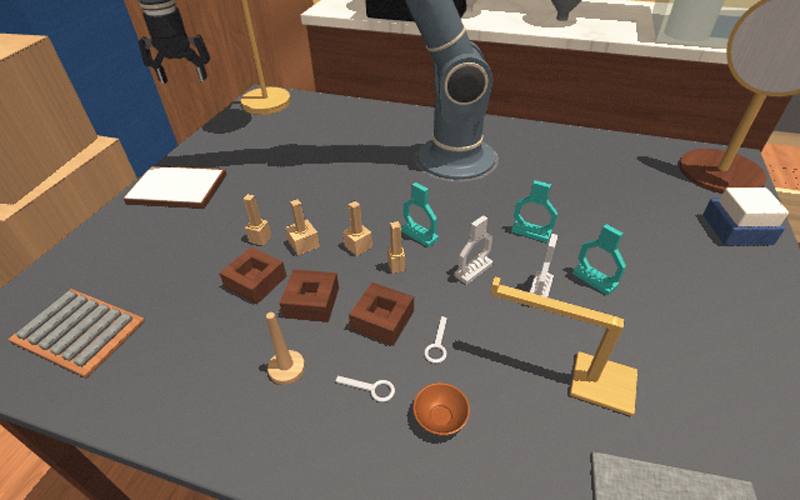

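The turquoise items at top (228,314), (296,368) and (412,325) are look-alikes. The nickel gauges are at (278,283) and (346,290). The four posts are at (421,270), (469,288), (526,272) and (578,267), and the plinths at (410,205), (480,205) and (544,210). The hook arm runs from (215,188) to (308,190). I'll confirm with enlarged crops.

```bash
cat > vis.py <<'E'
import numpy as np,cv2
def cloud(f):
    z=np.load(f);K=z["K"];d=z["d"];v,u=np.indices(d.shape)
    c=np.stack([(u-K[0,2])/K[0,0]*d,(v-K[1,2])/K[1,1]*d,d],-1)
    w=c@z["rotation"].T+z["position"];w[d<=0]=np.nan
    return z["im"],w
E
python3 - <<'E'
from vis import *
im,w=cloud("pics/top0.npz")
c=im[140:310,150:490,::-1];cv2.imwrite("pics/topcrop.png",cv2.resize(c,(800,400),interpolation=cv2.INTER_CUBIC))
im,w2=cloud("pics/scene0.npz")
c=im[140:290,170:510,::-1];cv2.imwrite("pics/scenecrop.png",cv2.resize(c,(800,353),interpolation=cv2.INTER_CUBIC))
for n,(u,v) in dict(tab=(300,330),tab2=(430,300),tab3=(150,180)).items(): print(n,w[v-3:v+4,u-3:u+4].reshape(-1,3).mean(0))
for u,v in((240,330),(100,230),(300,300)):print(w2[v-3:v+4,u-3:u+4].reshape(-1,3).mean(0))
# approximate centers
for u,v in((421,270),(469,288),(526,272),(578,267),(410,205),(480,205),(544,210),(278,283),(346,290),(260,190)):
    print(u,v,w[int(v*.8),int(u*.8)].round(3))
E
```

```text
tab [0.16926166 0.07556346 0.00098513]
tab2 [ 0.2383903  -0.26841975 -0.00031122]
tab3 [5.74781069e-01 4.77365736e-01 4.07962495e-04]
[ 8.25723611e-01 -7.13857939e-02 -5.16889889e-05]
[ 6.81305413e-01 -5.47343089e-01  1.63488391e-04]
[7.23205531e-01 2.21842794e-02 5.91503615e-04]
421 270 [ 0.454 -0.021  0.122]
469 288 [ 0.419 -0.115  0.119]
526 272 [ 0.451 -0.234  0.086]
578 267 [ 0.459 -0.34   0.086]
410 205 [ 0.607 -0.008  0.013]
480 205 [ 0.604 -0.16   0.011]
544 210 [ 0.59  -0.298  0.013]
278 283 [0.443 0.276 0.024]
346 290 [0.425 0.134 0.022]
260 190 [0.611 0.283 0.162]
```

View pics/topcrop.png

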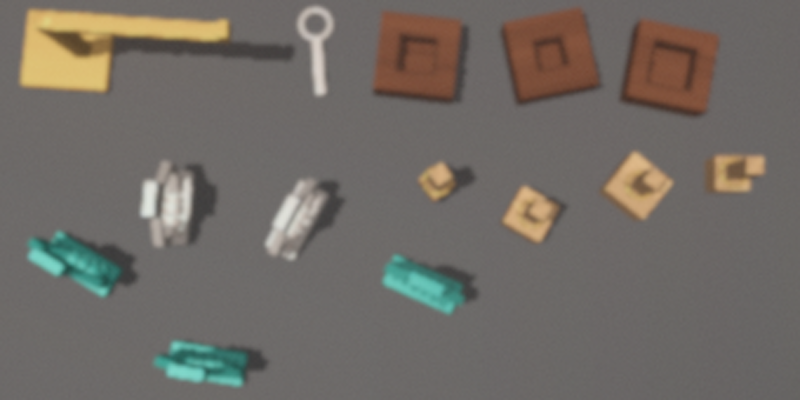

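View pics/scenecrop.png

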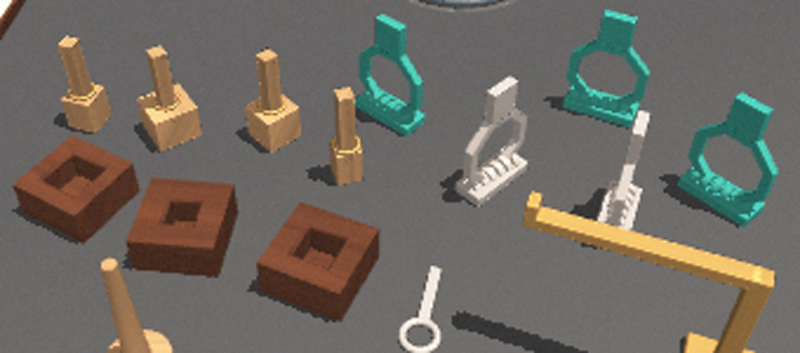

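```bash
cat >> vis.py <<'E'
from scipy.optimize import least_squares
def box(p,lo,hi):
    c=(np.array(lo)+hi)/2;h=(np.array(hi)-lo)/2;q=np.abs(p-c)-h
    return np.linalg.norm(np.maximum(q,0),axis=1)+np.minimum(q.max(1),0)
def post(w):
    return lambda p:np.minimum(box(p,[-w/2,-w/2,0],[w/2,w/2,.045]),box(p,[-.009,-.009,0],[.009,.009,.12]))
def plinth(w):
    h=w/2
    return lambda p:np.maximum(box(p,[-.045,-.045,-.044],[.045,.045,0]),-box(p,[-h,-h,-.032],[h,h,.1]))
def gauge(p):
    y,z=p[:,1],p[:,2]-.054
    o=np.max([np.abs(y),np.abs(z),(np.abs(y)+np.abs(z))/2**.5],0)
    ring=np.maximum(np.maximum(o-.045,.035-o),np.abs(p[:,0])-.005)
    return np.min([ring,box(p,[-.018,-.042,0],[.018,.042,.014]),box(p,[-.006,-.018,.098],[.006,.018,.138])],0)
def hook(p):
    return np.min([box(p,[-.093,-.009,-.012],[.107,.009,0]),box(p,[-.093,-.009,-.012],[-.083,.009,.014]),box(p,[.089,-.009,-.16],[.107,.009,0])],0)
def fit(sdf,pts,c,z0,yaws,zfree=False):
    best=None
    for y in yaws:
        def res(t):
            a=t[2];R=np.array([[np.cos(a),-np.sin(a),0],[np.sin(a),np.cos(a),0],[0,0,1]])
            return sdf((pts-[t[0],t[1],z0])@R)*1e3
        r=least_squares(res,[c[0],c[1],y],loss="soft_l1",f_scale=1.5,x_scale=[.01,.01,.1])
        if best is None or r.cost<best.cost:best=r
    return best.x,best.cost/len(pts)
def near(w,c,r,zlo,zhi):
    p=w.reshape(-1,3);p=p[~np.isnan(p[:,0])]
    return p[(np.hypot(p[:,0]-c[0],p[:,1]-c[1])<r)&(p[:,2]>zlo)&(p[:,2]<zhi)]
E
cat > m.py <<'E'
from vis import *
W=dict(top=cloud("pics/top0.npz")[1],scene=cloud("pics/scene0.npz")[1])
W["both"]=np.concatenate([W["top"],W["scene"]])
def f(lab,sdf,c,r,z0,yaws,zlo=.006,zhi=.2):
    for n in W:
        p=near(W[n],c,r,zlo,zhi)
        if len(p)>20:
            x,k=fit(sdf,p,c,z0,yaws);print(lab,n,len(p),x.round(4),round(k,3))
for c in((.454,-.021),(.419,-.115),(.440,-.22),(.459,-.325)):
    for w in(.03,.038,.046,.054): f(f"post{w}",post(w),c,.045,0,(0,.4,.8,1.2))
for c in((.607,-.008),(.604,-.16),(.59,-.298)):
    for w in(.032,.040,.048): f(f"pl{w}",plinth(w),c,.07,.044,(-.2,.2),.003,.06)
for c in((.443,.27),(.425,.134)): f("gauge",gauge,c,.06,0,(-1,-.4,0,.4,1))
f("hook",hook,(.62,.27),.13,.16,(1.57,1.4,1.75),.12)
E
python3 m.py
```

```text
post0.03 top 165 [ 0.459  -0.0218  0.6105] 2.513
post0.03 scene 410 [ 0.4604 -0.0251  0.6129] 0.723
post0.03 both 575 [ 0.4599 -0.0244  2.1758] 1.416
post0.038 top 165 [ 0.4594 -0.023   0.499 ] 2.663
post0.038 scene 410 [ 0.4583 -0.025   2.1458] 1.591
post0.038 both 575 [ 0.4583 -0.0245  0.5526] 1.934
post0.046 top 165 [ 0.4596 -0.023   0.4609] 2.88
post0.046 scene 410 [ 0.458  -0.025   0.5199] 3.297
post0.046 both 575 [ 0.458  -0.0245  0.4951] 3.216
post0.054 top 165 [ 0.4588 -0.0218  0.3276] 3.074
post0.054 scene 410 [ 0.4587 -0.0252  2.11  ] 4.801
post0.054 both 575 [ 0.4586 -0.0246  2.1208] 4.346
post0.03 top 356 [ 0.4199 -0.1228  0.9869] 4.694
post0.03 scene 578 [ 0.4293 -0.1249  1.0421] 3.835
post0.03 both 934 [ 0.4252 -0.1237 -0.573 ] 4.886
post0.038 top 356 [ 0.4205 -0.1231  1.0169] 2.278
post0.038 scene 578 [ 0.4258 -0.1268  1.0343] 1.563
post0.038 both 934 [ 0.4238 -0.1256  1.0157] 2.293
post0.046 top 356 [ 0.4211 -0.1243  1.0216] 1.524
post0.046 scene 578 [ 0.4223 -0.128  -0.5437] 0.552
post0.046 both 934 [ 0.422  -0.1274 -0.5516] 1.144
post0.054 top 356 [ 0.4216 -0.125   
[... 2373 characters left out ...]
l0.04 top 1394 [ 0.5858 -0.2915 -0.2363] 2.433
pl0.04 scene 1471 [ 0.5858 -0.294  -0.2317] 1.068
pl0.04 both 2865 [ 0.5857 -0.2935 -0.2327] 1.781
pl0.048 top 1394 [ 0.5852 -0.2902 -0.233 ] 2.142
pl0.048 scene 1471 [ 0.5864 -0.2935 -0.2323] 0.602
pl0.048 both 2865 [ 0.586  -0.2928 -0.2336] 1.508
gauge top 603 [ 0.4393  0.2755 -1.6594] 1.483
gauge scene 443 [ 0.4398  0.2726 -1.6707] 0.91
gauge both 1046 [0.4398 0.2748 1.4733] 1.327
gauge top 485 [0.422  0.136  1.0649] 1.791
gauge scene 798 [ 0.4232  0.1329 -2.0806] 0.726
gauge both 1283 [0.4229 0.1334 1.0618] 1.234
hook top 707 [0.6136 0.2831 1.4849] 1.047
hook scene 1302 [0.614  0.2796 1.4866] 0.338
hook both 2009 [0.614  0.2807 1.4862] 0.615
```

Identification is clear: fitted sizes give post_30 (421,270), post_46 (469,288), post_54 (526,272) and post_38 (578,267). The plinth sockets from the left are 40, 32 and 48 mm. Next I'll pick post_38 and measure it over its plinth.

```bash
cat > lib.py <<'E'
from rig import *
from vis import *
PL={30:(.6028,-.1569,.1815),38:(.6043,-.0062,-.138),46:(.5864,-.2935,-.2323)}
HK=(.614,.2797,1.4866)
P0={38:(.4636,-.3529),30:(.4604,-.0251),46:(.4223,-.128)}
G0={1:(.4398,.2730),2:(.4232,.1329)}
TZ=.24
def look(tag,cam="scene"):
    im,d=camera(cam);np.savez(f"pics/{tag}.npz",im=im,d=d,**camera_params(cam));return cloud(f"pics/{tag}.npz")[1]
def R(a):
    y=np.array([np.cos(a),np.sin(a),0]);z=np.array([0,0,-1.]);return np.stack([np.cross(y,z),y,z],1)
def wrap(a,m):return (a+m/2)%m-m/2
def locate(sdf,c,w,r=.05,yaws=(0,.4,.8,1.2)):
    for i in range(2):
        p=near(w,c,r,.006,.2);x,k=fit(sdf,p,c,0,yaws);c=x[:2]
    return x,k,len(p)
def choose(xy,angs,dest,dangs,z=TZ):
    best=None
    for a,b in zip(angs,dangs):
        q=inverse_kinematics([*xy,z],R(a));r=inverse_kinematics([*dest,z],R(b))
        if q is None or r is None:continue
        s=max(abs(q[6]),abs(r[6]))
        if best is None or s<best[0]:best=(s,a,b)
    print("choice",best);return best[1:]
def held(w,z0,sdf,zmax):
    """offset of the held thing from the TCP, with its yaw"""
    t=sense()["position"];p=near(w,t[:2],.05,z0-.003,z0+zmax)
    return p,t
def pick_post(k,w):
    x,c,n=locate(post(k/1e3),P0[k],w);print("post",k,x.round(4),round(c,2),n)
    d=wrap(PL[k][2]-x[2],np.pi/2)
    angs=[x[2]+i*np.pi/2 for i in range(4)]
    a,b=choose(x[:2],angs,PL[k][:2],[g+d for g in angs])
    command_gripper(.05,60)
    movep([x[0],x[1],TZ],R(a));move_l([x[0],x[1],.100],feed=.12)
    command_gripper(0.0,60);print("gap",sense()["finger_gap"])
    move_l([x[0],x[1],TZ],feed=.2)
    move_l([PL[k][0],PL[k][1],TZ],R(b),feed=.2)
    return b
def check_post(k,b,tag,w=None):
    w=look(tag) if w is None else w
    t=sense()["position"];z0=t[2]-.1
    p=near(w,t[:2],.05,z0-.004,z0+.06)
    x,c=fit(post(k/1e3),p,t[:2],z0,[b])
    p=near(w,PL[k],.07,.003,.05);q,c2=fit(plinth((k+2)/1e3),p,PL[k],.044,[PL[k][2]])
    print("held-tcp",(x[:2]-t[:2]).round(4),"yaw",round(x[2]-b,3),round(c,2),"plinth",q.round(4),round(c2,2))
    return x,q
E
python3 - <<'E'
from lib import *
w=look("a0")
b=pick_post(38,w);print("b",b)
check_post(38,b,"a1"); w2=look("a2","top");check_post(38,b,"",w2)
s=sense();print(s["time_s"],s["joint_pos"],s["position"])
E
```

```text
post 38 [ 0.4636 -0.3529 -0.0356] 0.68 505
choice (np.float64(0.4627910947932099), np.float64(-0.03556302885812578), np.float64(-0.138))
gap 0.01710371677455875
b -0.138
held-tcp [0.0004 0.0002] yaw 0.001 0.52 plinth [ 0.6045 -0.0062 -0.1382] 0.57
held-tcp [-0.0001  0.002 ] yaw 0.031 0.88 plinth [ 0.6039  0.0026 -0.1451] 2.03
6.625 [ 0.31725143  0.41450042 -0.50043869  1.70593055  0.22165973  1.07786452
 -0.39268096] [ 0.60414615 -0.00724772  0.23998195]
```

```bash
cat >> lib.py <<'E'
def insert(k,b,tag):
    for i in range(2):
        x,q=check_post(k,b,f"{tag}{i}")
        if np.hypot(*(q-x)[:2])<.0006:break
        t=sense()["position"];cmd=globals().setdefault("_c",np.array(PL[k][:2]));cmd=cmd+(q-x)[:2];globals()["_c"]=cmd
        move_l([*cmd,TZ],feed=.05)
    c=globals().get("_c",np.array(PL[k][:2]))
    move_l([*c,.165],feed=.15)
    offs=[(0,0)]+[(r*np.cos(t),r*np.sin(t)) for r in(.0015,.003) for t in np.arange(0,6.2,np.pi/3)]
    for o in offs:
        hit=move_l([c[0]+o[0],c[1]+o[1],.111],feed=.04,until_force=15)
        z=sense()["position"][2];print("try",np.round(o,4),hit,round(z,4),sense()["wrist_force"].round(1))
        if z<.1145:break
        move_l([*sense()["position"][:2],.16],feed=.05)
    command_gripper(.045);move_l([*sense()["position"][:2],TZ],feed=.2)
    w=look(tag+"z");p=near(w,PL[k],.03,.05,.2);x,cc=fit(post(k/1e3),p,PL[k][:2],.012,[b])
    print("inserted",x.round(4),"top z",np.percentile(near(w,PL[k],.02,.05,.16)[:,2],98),sense()["time_s"])
E
python3 - <<'E'
from lib import *
insert(38,-.138,"b")
E
```

```text
held-tcp [0.0004 0.    ] yaw 0.001 0.52 plinth [ 0.6043 -0.0063 -0.1351] 0.49
held-tcp [0.0004 0.0002] yaw 0.016 0.53 plinth [ 0.6043 -0.0062 -0.1339] 0.44
try [0 0] False 0.1126 [-4.2 -0.4  7.4]
inserted [ 0.6048 -0.0061 -0.1235] top z 0.13339632366978374 10.6
```

```bash
cat >> lib.py <<'E'
def hp(hx,hy=0):
    c,s=np.cos(HK[2]),np.sin(HK[2]);return np.array([HK[0]+c*hx-s*hy,HK[1]+s*hx+c*hy])
def do_gauge(i,hx,via=None):
    w=look(f"g{i}");x,c,n=locate(gauge,G0[i],w,.06,(-1.5,-1,-.4,0,.4,1,1.5));print("gauge",i,x.round(4),round(c,2),n)
    d=wrap(HK[2]-x[2],np.pi);st=hp(-.15)
    angs=[x[2]+j*np.pi for j in(-1,0,1)]
    a,b=choose(x[:2],angs,st,[g+d for g in angs],.28)
    command_gripper(.05,80);movep([x[0],x[1],.28],R(a));move_l([x[0],x[1],.128],feed=.12)
    command_gripper(0,80);print("gap",sense()["finger_gap"])
    move_l([x[0],x[1],.29],feed=.15)
    if via is not None:move_l([*via,.29],R(b),feed=.2)
    move_l([*st,.29],R(b),feed=.2);move_l([*st,.235],feed=.15)
    w=look(f"g{i}s");t=sense()["position"];u=t[2]-.128
    p=near(w,t[:2],.06,u-.004,u+.095);y,c=fit(gauge,p,t[:2],u,[b]);e=y[:2]-st
    p=near(w,hp(0),.13,.12,.2);p=p[((p[:,:2]-hp(-.1))@[np.cos(HK[2]),np.sin(HK[2])])>0]
    print("held-stage",e.round(4),"yaw",round(y[2]-b,3),round(c,2),"lowest z",np.percentile(near(w,t[:2],.06,.05,.2)[:,2],1))
    h=move_l([*(hp(hx)-e),.235],feed=.08,until_force=12);print("slide hit",h,sense()["position"].round(4))
    if h:return
    h=move_l([*(hp(hx)-e),.197],feed=.03,until_force=6);print("lower",h,sense()["position"].round(4),sense()["wrist_force"].round(1))
    command_gripper(.035);move_l([*sense()["position"][:2],.30],feed=.12)
    print(sense()["time_s"])
E
python3 - <<'E'
from lib import *
do_gauge(2,.045)
im,d=camera("scene");cv2.imwrite("pics/h2.png",cv2.resize(im[140:340,300:560,::-1],(780,600)))
E
```

```text
gauge 2 [ 0.4232  0.133  -2.0807] 0.75 804
choice (np.float64(0.859255790053685), np.float64(-5.222270062572662), np.float64(-4.796585307179586))
gap 0.010664328477074292
held-stage [-0.0015 -0.0005] yaw -0.01 3.04 lowest z 0.10948162783468283
slide hit False [0.6194 0.3247 0.235 ]
lower True [0.6192 0.325  0.1994] [-0.8 -0.7  5.4]
39.35
```

View pics/h2.png

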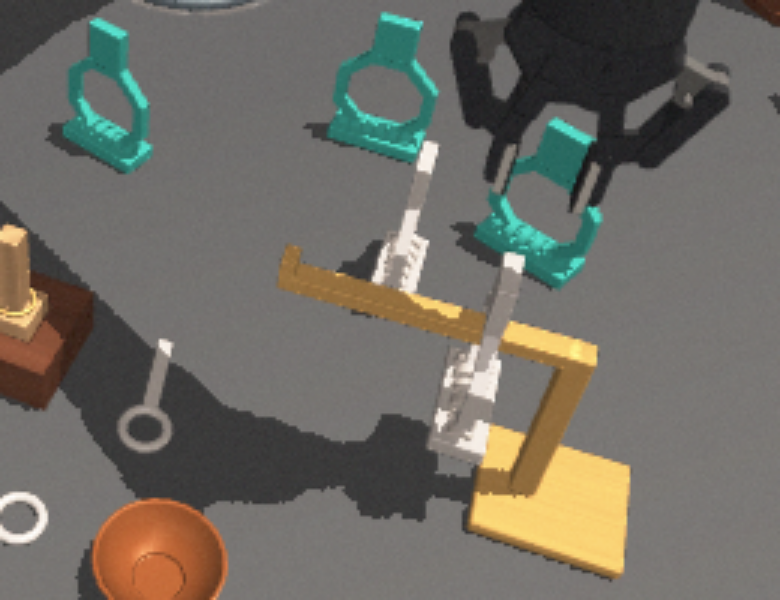

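Gauge_2 (nickel) hangs on the arm at crop (480,350). Gauge_1 still stands at (405,230).

```bash
python3 - <<'E'
from lib import *
do_gauge(1,-.040,via=(.44,.11))
movep([.45,-.02,.35],R(1.4866-np.pi/2))
sleep(.5)
w=look("end");im=np.load("pics/end.npz")["im"]
cv2.imwrite("pics/end.png",cv2.resize(im[:,:,::-1],(800,500),interpolation=cv2.INTER_CUBIC))
for hx in(.045,-.04):
    c=hp(hx);p=near(w,c,.06,.05,.215)
    q=(p[:,:2]-hp(0))@np.array([[np.cos(HK[2])],[np.sin(HK[2])]]);p=p[(p[:,2]>.178)|(p[:,2]<.14)];q=(p[:,:2]-hp(0))@np.array([np.cos(HK[2]),np.sin(HK[2])]);p=p[abs(q-hx)<.025]
    for u in(.067,.071,.075):print(hx,u,c.round(4),fit(gauge,p,c,u,[HK[2]]),len(p))
for k in PL:
    x,c=fit(post(k/1e3),near(w,PL[k],.03,.05,.2),PL[k][:2],.012,[PL[k][2]]);print(k,(x-PL[k]).round(4),np.percentile(near(w,PL[k],.02,.05,.16)[:,2],98))
print(locate(post(.054),(.4517,-.2484),w),sense()["time_s"])
E
```

```text
gauge 1 [0.4397 0.2723 1.4975] 0.85 446
choice (np.float64(0.8432351064627137), np.float64(1.4975392179526832), np.float64(1.4866))
gap 0.010988134015395465
held-stage [-0.0005 -0.0008] yaw -0.013 2.59 lowest z 0.108870928977009
slide hit False [0.6114 0.2399 0.2349]
lower True [0.6111 0.2406 0.1993] [-1.5  0.6  6.1]
50.0833
0.045 0.067 [0.6178 0.3245] (array([0.61779668, 0.32160383, 1.5342455 ]), np.float64(2.8056988663978597)) 807
0.045 0.071 [0.6178 0.3245] (array([0.61746231, 0.32231703, 1.51298632]), np.float64(0.6301086137025865)) 807
0.045 0.075 [0.6178 0.3245] (array([0.61730254, 0.32351835, 1.49341998]), np.float64(1.5500981134423413)) 807
-0.04 0.067 [0.6106 0.2398] (array([0.61072713, 0.23966027, 1.47655801]), np.float64(3.0212793546777053)) 709
-0.04 0.071 [0.6106 0.2398] (array([0.61049097, 0.23942244, 1.48501442]), np.float64(0.7385852143388794)) 709
-0.04 0.075 [0.6106 0.2398] (array([0.61029288, 0.2392043 , 1.49648703]), np.float64(1.6262501294777465)) 709
30 [-0.0008  0.0009 -0.0166] 0.13291627047763366
38 [0.0006 0.0002 0.0047] 0.1332535897828634
46 [ 0.0009 -0.0006  0.0202] 0.13268394507760234
(array([ 0.45172075, -0.24833228,  0.85780626]), np.float64(0.7180754639719447), 643) 51.8167
```

View pics/end.png

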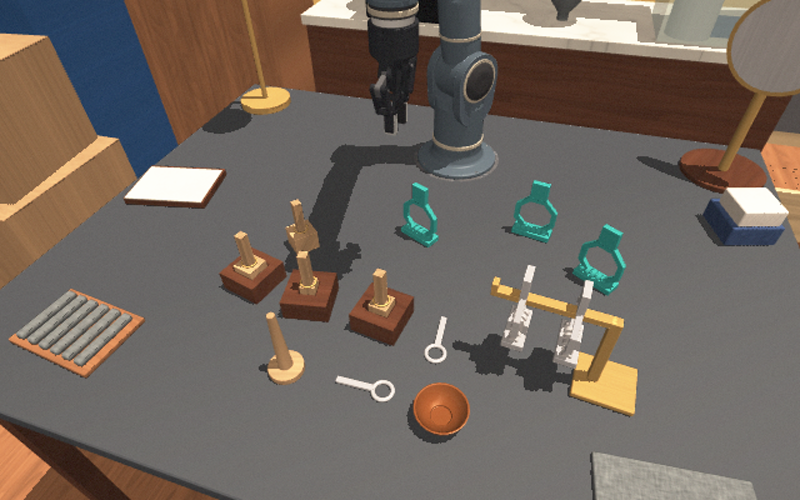

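All three posts are seated, at (252,265), (308,285) and (380,305). Both gauges hang on the arm at (522,305) and (575,325), and post_54 stands untouched at (300,232). Handing in.

```bash
python3 -c "
from rig import *
print(finish_job())"
```

```text
the job is handed in; nothing more can be done
None
```

The job is handed in: the last image before hand-in showed all three posts home in their own sockets, both nickel gauges hanging on the hook arm and post_54 where it started; no verdict came back.

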